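# Lift a snug bin out of the organiser and tip its bulbs into the tray

### The job

One of the two identical insert bins in the grey organiser holds two round rubber suction bulbs. Lift that bin straight up and level until it is clear of the organiser, carry it over to the shallow open tray and tip both bulbs out of its low sloping front into the tray, without handling the bulbs themselves. Then stand the empty bin upright on the bare bench, setting it down rather than dropping it, and leave the other bin in its bay and the wash bottle, the reagent bottle and the card box where they are.

Things in the scene. Friction and masses are not known exactly. Their poses are not given: they have to be found in the camera images.
- organiser: Grey plastic organiser frame, 166 (x) x 198 (y) x 42 mm high, fixed to the bench. Origin: centre of its underside; z up, x towards the back of the bins, y across the bays. It has two equal bays, 154 (x) x 90 (y) mm, centred at y = -0.048 and y = +0.048, x = 0, with 6 mm walls and a 6 mm floor on which the bins stand. A bin (150 x 86 mm) has 2 mm of play on each side.
- bulb_bin_tab (a point): Grip point of the white bin with the bulbs: middle of the upright pull tab on its back wall. Axes: x from the bin's front to its back, y across, z up. The tab is a plate 8 mm thick (x), 40 mm wide (y); its top is 20 mm above this point, the bin's side walls end 32 mm below it, the underside is 84 mm below it, the front 146 mm from it towards -x. The bin is 150 x 86 mm, about 0.14 kg empty.
- bulb_bin_lip (a point): Middle of the same bin's low front lip (146 mm to the front of the tab point and 58 mm below it; 26 mm above the bin's underside). Inside, a level floor 97 mm long and 3 mm thick meets a ramp that climbs 22 mm over 45 mm (26 degrees) to the lip; the bulbs roll out over it when the bin is tipped front down by about 50 to 70 degrees (a bulb that lies badly may stick for a moment: rock the bin).
- other_bin_tab (a point): The same point of the other, identical bin, which stands in the other bay and holds a roll of tape. It stays where it is.
- bulb_a_center (a point): Centre of one red-brown rubber suction bulb, about 72 mm long and 45 mm across, 0.04 kg, lying crosswise in its bin, one behind the other. It rolls easily.
- bulb_b_center (a point): Centre of the other rubber suction bulb, the same.
- tray: Shallow open white tray, 220 (x) x 180 (y) x 50 mm high, walls and floor 6 mm, fixed to the bench. Origin: centre of its underside; z up.
- wash_bottle: Clear wash bottle with a red top, 70 mm across, 165 mm high, loose. Origin: centre of its underside.
- reagent_bottle: Glass-stoppered reagent bottle, 68 mm across, 154 mm high, loose. Origin: centre of its underside.
- card_box: Small closed card box, 70 x 70 x 32 mm, loose, on the bench nearer to the robot. Origin: centre of its underside.
- titration_stand: Fixed titration stand, an obstacle: base 136 (x) x 272 (y) x 32 mm, origin under its centre, with a burette and a pipette hanging over it and clamps up to 0.74 m high. Go round it, on the robot's side. The bare bench in front of it (bench edge at x = 0.32, between there and the base) is free for standing the bin.
Mind the look-alikes: they are no part of the job. What is shaped like the part that bears bulb_b_center but yellow is not meant.

How it is judged:
On the way, in this order (a step that is already met when the one before it is completed fails the run):
1. the bin is lifted level clear of the organiser with both bulbs still in it (z of bulb_bin_tab in the frame of organiser above 0.13 m and angle between bulb_bin_tab's own z axis and vertical below 0.26 rad and distance between each of bulb_a_center, bulb_b_center and bulb_bin_tab below 0.16 m), for 0.1 s.
2. both bulbs have been tipped into the tray (x of bulb_a_center in the frame of tray between -0.105 and 0.105 m and y of bulb_a_center in the frame of tray between -0.085 and 0.085 m and z of each of bulb_a_center, bulb_b_center in the frame of tray below 0.07 m and x of bulb_b_center in the frame of tray between -0.105 and 0.105 m and y of bulb_b_center in the frame of tray between -0.085 and 0.085 m), for 0.2 s.
At the end, for the whole second after the job is handed in: Both bulbs lie in the tray (centres within its walls, under 70 mm above its underside); the bulb bin stands at rest and upright (0.08 rad) on the bench itself, on or in nothing else (underside within 3.5 mm of the bench top); the other bin is upright in its bay, within 20 mm of its start (all of step 2 and height (world z) of bulb_bin_tab between 0.078 and 0.0875 m and angle between bulb_bin_tab's own z axis and vertical below 0.08 rad and linear speed of bulb_bin below 0.02 m/s and distance of other_bin_tab from where it was at the start of the episode below 0.02 m and angle between other_bin_tab's own z axis and vertical below 0.1 rad); the robot touches nothing.
It fails at once if the bin is tipped by more than about 20 degrees while it is still in the organiser (angle between bulb_bin_tab's own z axis and vertical above 0.35 rad and horizontal distance between bulb_bin_tab and other_bin_tab below 0.14 m and height (world z) of bulb_bin_tab below 0.125 m).
It fails at once if the fingers handle a bulb (more than 2 N) (contact force between the fingers and bulb_a above 2 N or contact force between the fingers and bulb_b above 2 N).
It fails at once if the bin is dropped: it falls faster than 0.7 m/s (about 25 mm of free fall) with no finger on it (linear speed of bulb_bin above 0.7 m/s and contact force between the fingers and bulb_bin below 0.1 N).
It fails at once if the other bin is lifted or pulled out of its bay (moved by more than 30 mm) (distance of other_bin_tab from where it was at the start of the episode above 0.03 m).
It fails at once if the wash bottle, the reagent bottle or the card box is moved by more than 30 mm (distance of any of wash_bottle, reagent_bottle, card_box from where it was at the start of the episode above 0.03 m).
It also fails if it takes over 72 s, if anything falls off the work surface, if the arm or the gripper's body presses on something with over 40 N, if the wrist force passes 120 N, or if a joint passes its speed limit or range.

### The arm

A 7-joint arm with a two-finger parallel gripper is mounted at the origin on a cart in front of the work surface, level with it; the furniture and walls round the work are solid. World frame = base frame: x ahead of the robot, y to its left, z up, the work surface at z = 0. Lengths are in m, angles in rad, forces in N, time in s.
With the tool pointing down it reaches from about 0.35 to 0.9 m from the base axis. Payload 8.1 kg.
Tool frame: the origin (TCP) lies at the very end of the fingers, on their centre line; the grasp point (between the pads) lies 19 mm behind it (env.pinch_z is the distance from the TCP to the grasp point, in m); z points along the fingers, y is the line along which they close (so a half turn about z gives the same grasp; the last joint's range is limited). The gripper opens to 85 mm and grips with 20 to 120 N. Pads are 22 mm wide; open, the fingers measure 114 mm over their backs; the gripper's body (76 mm by 85 mm) begins 54 mm behind the grasp point. The pads swing forward as they close: fully open they stand 13 mm farther back than shut.
Start: joints at [1.041, 0.434, 0.025, 1.573, -0.012, 1.134, -0.075], TCP at [0.259, -0.569, 0.231] pointing down, gripper open.
Joint ranges: [-2.62, 2.62], [-0.44, 2.09], [-1.27, 1.32], [0.08, 2.57], [-1.32, 4.46], [0.12, 2], [-2.74, 2.74]. Speed limits (rad/s): [2.22, 2.22, 3.01, 3.01, 3.14, 3.14, 3.14].

### API

Orientations are given as a unit quaternion [x, y, z, w].
In Python, from workcell import telemetry, cams, ticket, env gives the robot as it stands.
- The arm moves only by the tool move_arm, never from a script. Its argument "deltas" is a list of rows, each an object of numbers: "dx", "dy", "dz": the shift along the world's x, y, z in m; "ax", "ay", "az": the turn, a rotation vector about the world's x, y, z in degrees. A call has 1 to 12 rows; each row is the pose to reach, as a shift and turn from the pose commanded when the call began; what a row does not reach only later rows make up. A row lasts 1/12 s, in which the tool goes at most 41.7 mm and 7.16 degrees, less where a joint would pass 70% of its speed; a pose out of reach is approached as far as the arm can. A call with a gripper value outside its range is refused whole. "jaw" is the closure, from -1 (fully open) to 1 (shut), set as the call begins (left out, the last holds). The fingers move at their own pace and stop on an object; "newtons" is the grip in N (left out, the last holds). Time passes only in rows, so rows that repeat a pose let the fingers close. It gives the time, the measured TCP pose, the force, the opening and the grip force at its end, in the units of the state.
- telemetry.sense(): the state, without advancing time (a new reading comes with each control period).
- cams.get_image(name): name is "scene" or "top"; returns the picture (384x512x3 uint8, red, green, blue); there is no depth.
- cams.camera_params(name): a dict with "fx", "fy", "cx", "cy" (pixels), "k1" (the pictures are not rectified: a ray, as slopes to the right and down, at radius r is drawn at 1 + k1 r^2 times it, then the intrinsics apply), "R" (3x3) and "t" (3): a world point X has camera coordinates R X + t. Camera axes: x right, y down, z forward; pixel columns grow to the right and rows downward; lengths in m; the calibration is good to about 2 mm. A picture is of the moment at which its call begins. camera_params takes no time and is no camera call.
- ticket.hand_in(): hands the job in; it is judged then, once.
The state is a dict: "time_s": time; "q": joint angles; "dq": joint speeds; "effort": joint torques, N m; "tcp_pos": TCP position; "tcp_rot": TCP orientation; "contact_force": force on the tool from outside, world axes, zero at the start; "torque": the same for the moment, N m; "width": opening from 0.0 (shut) to 1.0 (fully open); "grip_force": force on a finger pad.
Only numpy, scipy, OpenCV 4.12 (cv2) and the standard library are available. Lean on these libraries where they do the work, as an engineer would, in place of code of your own. Each camera call takes 0.05 s, during which the arm holds its last target. There are 200 camera calls.

## Working session

There is one attempt and no reset: what is moved stays moved. The work goes in short steps, Python scripts to look and compute and a tool call to move; the robot and the scene stay as the last step left them, time stands still between calls to the robot, and variables do not carry over. Pictures are saved under pics/ and viewed, at most 10 in all, crops included, and the job is handed in when it is done.

Besides the shell and the picture viewer there is one more tool, called after "Emit:" as name([rows], argument=value, ...), one row to a line, values as JSON. move_arm: Moves the arm, as the interface text tells. Its arguments: {"type":"object","properties":{"deltas":{"type":"array","items":{"type":"object","properties":{"dx":{"type":"number"},"dy":{"type":"number"},"dz":{"type":"number"},"ax":{"type":"number"},"ay":{"type":"number"},"az":{"type":"number"}}}},"jaw":{"type":"number"},"newtons":{"type":"number"}},"required":["deltas"]}

```bash
mkdir -p pics
cat > h.py <<'E'
import numpy as np, cv2
from workcell import telemetry, cams, ticket, env
def ray(c,u,v):
    p=cams.camera_params(c); R=np.array(p["R"]);t=np.array(p["t"])
    x=np.array([(u-p["cx"])/p["fx"],(v-p["cy"])/p["fy"]]); y=x.copy()
    for _ in range(20): y=x/(1+p["k1"]*(y@y))
    return -R.T@t, R.T@np.array([y[0],y[1],1])
def at_z(c,u,v,z):
    o,d=ray(c,u,v); return o+d*(z-o[2])/d[2]
def proj(c,X):
    p=cams.camera_params(c); Y=np.array(p["R"])@np.array(X)+np.array(p["t"]); s=Y[:2]/Y[2]; s=s*(1+p["k1"]*(s@s))
    return np.array([p["fx"]*s[0]+p["cx"],p["fy"]*s[1]+p["cy"]])
def snap(c,n,box=None,f=1.5):
    im=cams.get_image(c)[:,:,::-1]
    if box: im=im[box[1]:box[3],box[0]:box[2]]
    cv2.imwrite(f"pics/{n}.png",cv2.resize(np.ascontiguousarray(im),None,fx=f,fy=f,interpolation=cv2.INTER_CUBIC))
E
python3 - <<'E'
from h import *
snap("scene","s0"); snap("top","t0")
for c in("scene","top"): print(c, ray(c,256,192), cams.camera_params(c)["fx"])
s=telemetry.sense(); print(s["tcp_pos"],s["tcp_rot"],s["time_s"],env.pinch_z)
E
```

```text
scene (array([-0.30980206,  0.35240881,  0.85569922]), array([ 0.71551595, -0.36534441, -0.59615056])) 346.9815281671487
top (array([ 0.27886123, -0.0699395 ,  1.57668325]), array([ 1.87127552e-01, -5.14970610e-04, -9.82356409e-01])) 491.32635446052166
[ 0.25846914 -0.56856575  0.2306068 ] [ 9.77325064e-01  2.11743287e-01 -2.33905024e-04 -6.67063326e-04] 0.1 0.0187
```

View pics/s0.png

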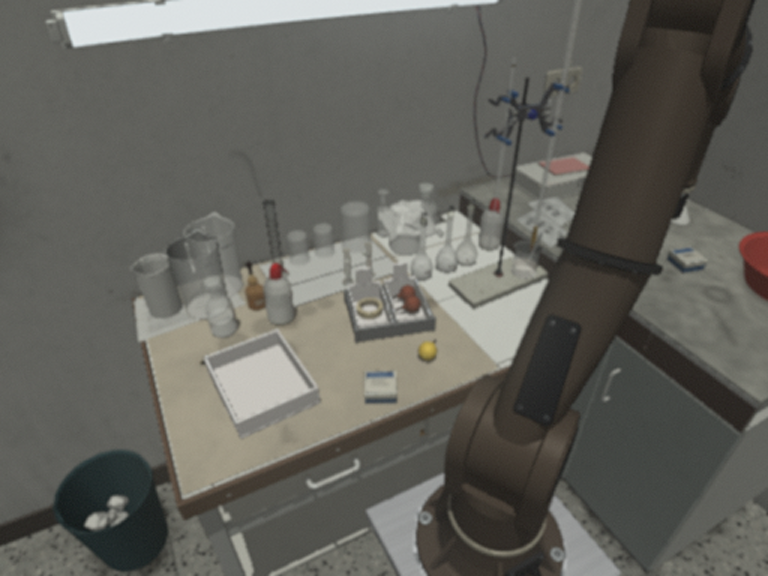

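View pics/t0.png

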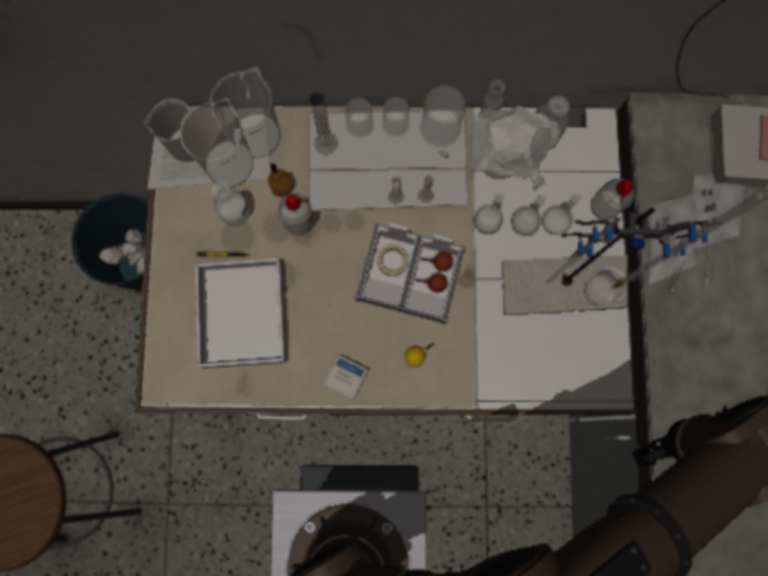

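The top view has +x up and +y left. The tray is at about (241,313), the organiser at (411,272), the bulbs in its right bay at (443,260) and (438,282), the tape in the left bay, and the stand base at (567,285). I'll zoom in on the organiser next.

Run:
```python
from h import *
im=cams.get_image("top")[:,:,::-1]; cv2.imwrite("pics/t1.png",cv2.resize(np.clip(im[140:220,230:320].astype(float)*1.6,0,255).astype(np.uint8),None,fx=7,fy=7,interpolation=cv2.INTER_CUBIC))
def p(n,u,v,z): print(n,at_z("top",u/1.5,v/1.5,z)[:2].round(3))
for n,u,v,z in [("trayTL",196,262,.05),("trTR",283,259,.05),("trBR",284,360,.05),("trBL",200,366,.05),("baseTL",503,260,.03),("baseBL",504,313,.03),("baseBR",630,313,.03),("card",347,376,.032),("edge",300,409,0),("edgeR",550,410,0),("yel",415,356,.02),("wash",294,202,.16),("reag",232,190,.15)]: p(n,u,v,z)
```

```text
trayTL [0.624 0.331]
trTR [0.631 0.145]
trBR [0.417 0.136]
trBL [0.403 0.311]
baseTL [ 0.636 -0.327]
baseBL [ 0.521 -0.326]
baseBR [ 0.522 -0.597]
card [0.386 0.006]
edge [0.317 0.106]
edgeR [ 0.318 -0.424]
yel [ 0.429 -0.137]
wash [0.724 0.111]
reag [0.752 0.239]
```

View pics/t1.png

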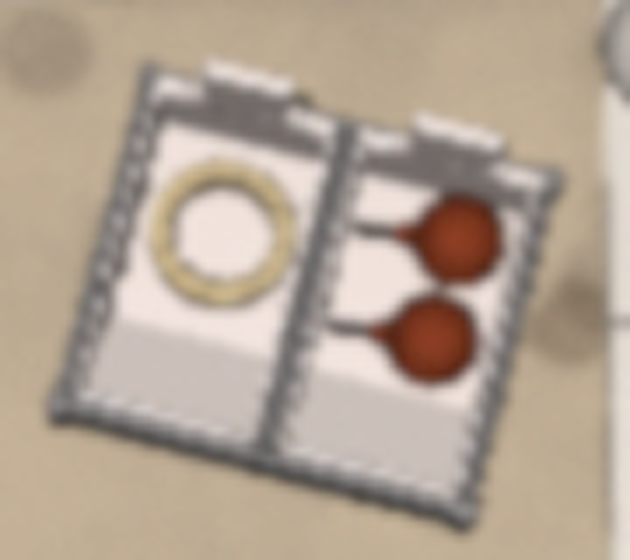

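The crop shows the organiser's corners at about (150,70), (560,180), (470,520) and (58,415). The bulb bin's tab top is centred near (459,131), and the bulbs are at (457,238) and (432,338).

Run:
```python
from h import *
q=lambda u,v,z: at_z("top",230+(u+.5)/7-.5,140+(v+.5)/7-.5,z)[:2]
c=np.array([q(*a,.042) for a in [(150,68),(560,178),(470,524),(56,415)]])
print(c.round(4), "centre",c.mean(0).round(4), np.linalg.norm(np.diff(c[[0,1,2,3,0]],axis=0),axis=1).round(3))
d=(c[0]+c[1]-c[2]-c[3]); e=(c[0]+c[3]-c[1]-c[2]); yaw=np.arctan2(d[1],d[0]); yaw2=np.arctan2(-e[0],e[1]); print("yaw",np.degrees([yaw,yaw2]))
tl,tr=q(412,120,.11),q(506,144,.11); print("tab",tl,tr,q(459,131,.11)); w=tl-tr; print(np.degrees(np.arctan2(-w[0],w[1])),np.linalg.norm(w))
y=(yaw+yaw2)/2; R=np.array([[np.cos(y),-np.sin(y)],[np.sin(y),np.cos(y)]])
print("pred tab", c.mean(0)+R@[.071,-.048])
from scipy.spatial.transform import Rotation as Ro
s=telemetry.sense(); print(Ro.from_quat(s["tcp_rot"]).as_matrix().round(3))
```

```text
[[ 0.7118 -0.0539]
 [ 0.6604 -0.2426]
 [ 0.4998 -0.1994]
 [ 0.5488 -0.0124]] centre [ 0.6052 -0.1271] [0.196 0.166 0.193 0.168]
yaw [-14.67110231 -14.95437392]
tab [ 0.66945566 -0.17018106] [ 0.65877122 -0.21145622] [ 0.66456307 -0.19083453]
-14.512958715546786 0.0426356189016596
pred tab [ 0.66157622 -0.19165619]
[[ 0.91   0.414 -0.001]
 [ 0.414 -0.91   0.001]
 [-0.    -0.001 -1.   ]]
```

Emit:
move_arm([
  {"dx": 0.015,"dy": 0.028,"dz": 0.01,"az": 4},
  {"dx": 0.03,"dy": 0.056,"dz": 0.02,"az": 9},
  {"dx": 0.05,"dy": 0.09,"dz": 0.02,"az": 14},
  {"dx": 0.07,"dy": 0.124,"dz": 0.02,"az": 19},
  {"dx": 0.09,"dy": 0.158,"dz": 0.02,"az": 24},
  {"dx": 0.11,"dy": 0.192,"dz": 0.02,"az": 29},
  {"dx": 0.13,"dy": 0.226,"dz": 0.02,"az": 34},
  {"dx": 0.15,"dy": 0.26,"dz": 0.02,"az": 39},
  {"dx": 0.17,"dy": 0.294,"dz": 0.02,"az": 44},
  {"dx": 0.185,"dy": 0.32,"dz": 0.02,"az": 48},
  {"dx": 0.191,"dy": 0.339,"dz": 0.02,"az": 50.7},
  {"dx": 0.191,"dy": 0.339,"dz": 0.02,"az": 50.7},
], jaw=0.2, newtons=60)

```text
invalid input at $.deltas[0]: expected keys dx, dy, dz, ax, ay, az
```

Emit:
move_arm([
  {"dx": 0.03,"dy": 0.056,"dz": 0.02,"ax": 0,"ay": 0,"az": 7},
  {"dx": 0.05,"dy": 0.09,"dz": 0.02,"ax": 0,"ay": 0,"az": 14},
  {"dx": 0.07,"dy": 0.124,"dz": 0.02,"ax": 0,"ay": 0,"az": 19},
  {"dx": 0.09,"dy": 0.158,"dz": 0.02,"ax": 0,"ay": 0,"az": 24},
  {"dx": 0.11,"dy": 0.192,"dz": 0.02,"ax": 0,"ay": 0,"az": 29},
  {"dx": 0.13,"dy": 0.226,"dz": 0.02,"ax": 0,"ay": 0,"az": 34},
  {"dx": 0.15,"dy": 0.26,"dz": 0.02,"ax": 0,"ay": 0,"az": 39},
  {"dx": 0.17,"dy": 0.294,"dz": 0.02,"ax": 0,"ay": 0,"az": 44},
  {"dx": 0.185,"dy": 0.32,"dz": 0.02,"ax": 0,"ay": 0,"az": 48},
  {"dx": 0.191,"dy": 0.339,"dz": 0.02,"ax": 0,"ay": 0,"az": 50.7},
  {"dx": 0.191,"dy": 0.339,"dz": 0.02,"ax": 0,"ay": 0,"az": 50.7},
], jaw=0.0, newtons=60)

```text
time_s: 1.07
tcp_pos: [0.4517, -0.2244, 0.2514]
tcp_rot: [0.789, 0.614, 0.001, -0.001]
contact_force: [-0.2, 0.2, 0.4]
width: 0.502
grip_force: 0.0
```

Emit:
move_arm([
  {"dx": 0.03,"dy": 0.005,"dz": 0,"ax": 0,"ay": 0,"az": 0},
  {"dx": 0.06,"dy": 0.01,"dz": 0,"ax": 0,"ay": 0,"az": 0},
  {"dx": 0.09,"dy": 0.016,"dz": 0,"ax": 0,"ay": 0,"az": 0},
  {"dx": 0.12,"dy": 0.021,"dz": 0,"ax": 0,"ay": 0,"az": 0},
  {"dx": 0.15,"dy": 0.027,"dz": -0.02,"ax": 0,"ay": 0,"az": 0},
  {"dx": 0.18,"dy": 0.032,"dz": -0.04,"ax": 0,"ay": 0,"az": 0},
  {"dx": 0.2,"dy": 0.036,"dz": -0.06,"ax": 0,"ay": 0,"az": 0},
  {"dx": 0.2135,"dy": 0.0385,"dz": -0.08,"ax": 0,"ay": 0,"az": 0},
  {"dx": 0.2135,"dy": 0.0385,"dz": -0.1,"ax": 0,"ay": 0,"az": 0},
  {"dx": 0.2135,"dy": 0.0385,"dz": -0.1,"ax": 0,"ay": 0,"az": 0},
  {"dx": 0.2135,"dy": 0.0385,"dz": -0.1,"ax": 0,"ay": 0,"az": 0},
])

```text
time_s: 1.98
tcp_pos: [0.6618, -0.1925, 0.15]
tcp_rot: [0.793, 0.609, -0.001, -0.001]
contact_force: [-0.3, 0.7, 1.3]
width: 0.499
grip_force: 0.0
```

Run:
```python
from h import *
s=telemetry.sense(); print(s["tcp_pos"],s["q"])
im=cams.get_image("scene")[:,:,::-1]; cv2.imwrite("pics/s1.png",cv2.resize(np.clip(im[150:240,205:315].astype(float)*1.5,0,255).astype(np.uint8),None,fx=6,fy=6,interpolation=cv2.INTER_CUBIC))
```

```text
[ 0.6618257  -0.19252435  0.15001307] [ 0.38736372  0.62932671 -0.29779685  1.46873432  0.19806325  1.07658425
 -0.21180902]
```

View pics/s1.png

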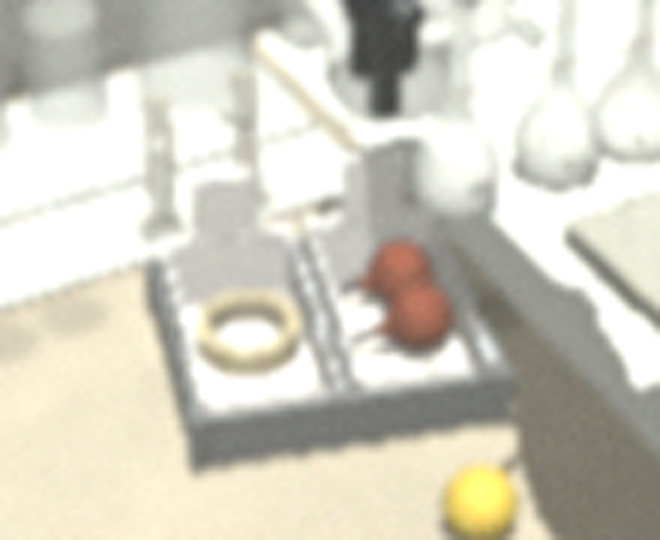

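The gripper tips are just above the bulb bin's tab: fingers at about (385,105), tab top at about (390,150). I'll descend and close.

Emit:
move_arm([
  {"dx": 0,"dy": 0,"dz": -0.015,"ax": 0,"ay": 0,"az": 0},
  {"dx": 0,"dy": 0,"dz": -0.03,"ax": 0,"ay": 0,"az": 0},
  {"dx": 0,"dy": 0,"dz": -0.045,"ax": 0,"ay": 0,"az": 0},
  {"dx": 0,"dy": 0,"dz": -0.06,"ax": 0,"ay": 0,"az": 0},
  {"dx": 0,"dy": 0,"dz": -0.074,"ax": 0,"ay": 0,"az": 0},
  {"dx": 0,"dy": 0,"dz": -0.074,"ax": 0,"ay": 0,"az": 0},
  {"dx": 0,"dy": 0,"dz": -0.074,"ax": 0,"ay": 0,"az": 0},
])

```text
time_s: 2.62
tcp_pos: [0.6631, -0.1919, 0.0779]
tcp_rot: [0.793, 0.61, -0.0, 0.0]
contact_force: [-0.3, 0.4, 0.2]
width: 0.501
grip_force: 0.0
```

Emit:
move_arm([
  {"dx": 0,"dy": 0,"dz": 0,"ax": 0,"ay": 0,"az": 0},
  {"dx": 0,"dy": 0,"dz": 0,"ax": 0,"ay": 0,"az": 0},
  {"dx": 0,"dy": 0,"dz": 0,"ax": 0,"ay": 0,"az": 0},
  {"dx": 0,"dy": 0,"dz": 0,"ax": 0,"ay": 0,"az": 0},
  {"dx": 0,"dy": 0,"dz": 0,"ax": 0,"ay": 0,"az": 0},
  {"dx": 0,"dy": 0,"dz": 0,"ax": 0,"ay": 0,"az": 0},
  {"dx": 0,"dy": 0,"dz": 0,"ax": 0,"ay": 0,"az": 0},
  {"dx": 0,"dy": 0,"dz": 0,"ax": 0,"ay": 0,"az": 0},
], jaw=1, newtons=90)

```text
time_s: 3.28
tcp_pos: [0.6642, -0.1917, 0.0788]
tcp_rot: [0.793, 0.61, 0.001, 0.001]
contact_force: [-0.3, -0.3, 6.3]
width: 0.079
grip_force: 88.7
```

Emit:
move_arm([
  {"dx": 0,"dy": 0,"dz": 0.005,"ax": 0,"ay": 0,"az": 0},
  {"dx": 0,"dy": 0,"dz": 0.012,"ax": 0,"ay": 0,"az": 0},
  {"dx": 0,"dy": 0,"dz": 0.02,"ax": 0,"ay": 0,"az": 0},
  {"dx": 0,"dy": 0,"dz": 0.03,"ax": 0,"ay": 0,"az": 0},
  {"dx": 0,"dy": 0,"dz": 0.04,"ax": 0,"ay": 0,"az": 0},
  {"dx": 0,"dy": 0,"dz": 0.05,"ax": 0,"ay": 0,"az": 0},
  {"dx": 0,"dy": 0,"dz": 0.06,"ax": 0,"ay": 0,"az": 0},
  {"dx": 0,"dy": 0,"dz": 0.07,"ax": 0,"ay": 0,"az": 0},
  {"dx": 0,"dy": 0,"dz": 0.08,"ax": 0,"ay": 0,"az": 0},
  {"dx": 0,"dy": 0,"dz": 0.088,"ax": 0,"ay": 0,"az": 0},
  {"dx": 0,"dy": 0,"dz": 0.094,"ax": 0,"ay": 0,"az": 0},
  {"dx": 0,"dy": 0,"dz": 0.096,"ax": 0,"ay": 0,"az": 0},
])

```text
time_s: 4.28
tcp_pos: [0.6637, -0.1915, 0.1747]
tcp_rot: [0.793, 0.61, 0.001, 0.001]
contact_force: [0.1, 0.1, -2.5]
width: 0.079
grip_force: 87.9
```

Run:
```python
from h import *
im=cams.get_image("scene")[:,:,::-1]; cv2.imwrite("pics/s2.png",cv2.resize(np.clip(im[120:260,185:315].astype(float)*1.5,0,255).astype(np.uint8),None,fx=4,fy=4,interpolation=cv2.INTER_CUBIC))
```

```text
(no output)
```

View pics/s2.png

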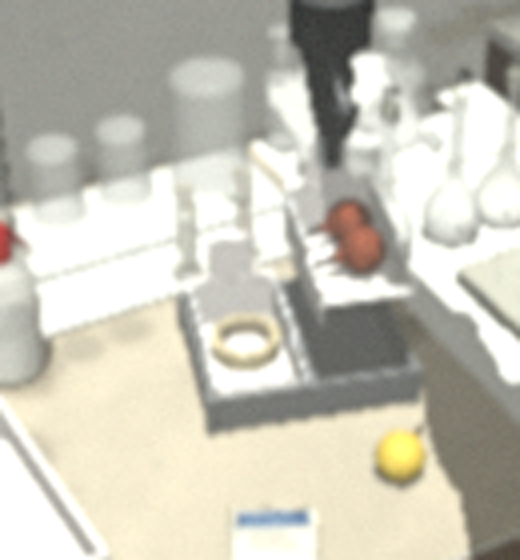

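The bin is lifted level and both bulbs are in it, at (348,222) and (360,248). The tape bin is still in place. I'll raise it to clear that bin's tab, then swing over the tray.

Emit:
move_arm([
  {"dx": 0,"dy": 0,"dz": 0.008,"ax": 0,"ay": 0,"az": 0},
  {"dx": 0,"dy": 0,"dz": 0.02,"ax": 0,"ay": 0,"az": 0},
  {"dx": 0,"dy": 0,"dz": 0.035,"ax": 0,"ay": 0,"az": 0},
  {"dx": -0.001,"dy": 0.003,"dz": 0.05,"ax": 0,"ay": 0,"az": 0},
  {"dx": -0.002,"dy": 0.01,"dz": 0.065,"ax": 0,"ay": 0,"az": 0},
  {"dx": -0.003,"dy": 0.02,"dz": 0.077,"ax": 0,"ay": 0,"az": 1},
  {"dx": -0.005,"dy": 0.035,"dz": 0.085,"ax": 0,"ay": 0,"az": 2},
  {"dx": -0.007,"dy": 0.052,"dz": 0.09,"ax": 0,"ay": 0,"az": 3.5},
  {"dx": -0.009,"dy": 0.07,"dz": 0.09,"ax": 0,"ay": 0,"az": 5},
  {"dx": -0.011,"dy": 0.09,"dz": 0.09,"ax": 0,"ay": 0,"az": 7},
  {"dx": -0.013,"dy": 0.11,"dz": 0.09,"ax": 0,"ay": 0,"az": 9},
  {"dx": -0.015,"dy": 0.13,"dz": 0.09,"ax": 0,"ay": 0,"az": 11},
])

```text
time_s: 5.33
tcp_pos: [0.6474, -0.0586, 0.2626]
tcp_rot: [0.729, 0.685, -0.0, -0.001]
contact_force: [1.4, 0.5, -2.8]
width: 0.075
grip_force: 87.9
```

Emit:
move_arm([
  {"dx": -0.002,"dy": 0.02,"dz": 0,"ax": 0,"ay": 0,"az": 2},
  {"dx": -0.005,"dy": 0.043,"dz": 0,"ax": 0,"ay": 0,"az": 4},
  {"dx": -0.008,"dy": 0.068,"dz": 0,"ax": 0,"ay": 0,"az": 6},
  {"dx": -0.012,"dy": 0.093,"dz": 0,"ax": 0,"ay": 0,"az": 8},
  {"dx": -0.016,"dy": 0.118,"dz": 0,"ax": 0,"ay": 0,"az": 10},
  {"dx": -0.021,"dy": 0.143,"dz": 0,"ax": 0,"ay": 0,"az": 12.5},
  {"dx": -0.026,"dy": 0.168,"dz": 0,"ax": 0,"ay": 0,"az": 15},
  {"dx": -0.031,"dy": 0.193,"dz": 0,"ax": 0,"ay": 0,"az": 17.5},
  {"dx": -0.036,"dy": 0.218,"dz": 0,"ax": 0,"ay": 0,"az": 20},
  {"dx": -0.04,"dy": 0.24,"dz": 0,"ax": 0,"ay": 0,"az": 22},
  {"dx": -0.044,"dy": 0.258,"dz": 0,"ax": 0,"ay": 0,"az": 23.5},
  {"dx": -0.048,"dy": 0.27,"dz": 0,"ax": 0,"ay": 0,"az": 24},
])

```text
time_s: 6.33
tcp_pos: [0.599, 0.2119, 0.2631]
tcp_rot: [0.57, 0.821, 0.0, -0.001]
contact_force: [-0.6, -0.9, -2.2]
width: 0.08
grip_force: 87.9
```

Run:
```python
from h import *
s=telemetry.sense(); print(s["tcp_pos"],s["q"],s["contact_force"])
# tray centre fit
c=np.array([at_z("top",u/1.5,v/1.5,.05)[:2] for u,v in[(196,262),(283,259),(284,360),(200,366)]]);print(c.mean(0))
im=cams.get_image("top")[:,:,::-1]; cv2.imwrite("pics/t2.png",cv2.resize(np.clip(im[110:270,110:310].astype(float)*1.5,0,255).astype(np.uint8),None,fx=3.5,fy=3.5,interpolation=cv2.INTER_CUBIC))
```

```text
[0.59895093 0.21185657 0.26308881] [-0.07769147  0.48724742 -0.53103406  1.46542276  0.25076734  1.25707465
 -0.27859596] [-0.61678386 -0.87840066 -2.21435289]
[0.51876903 0.23063178]
```

View pics/t2.png

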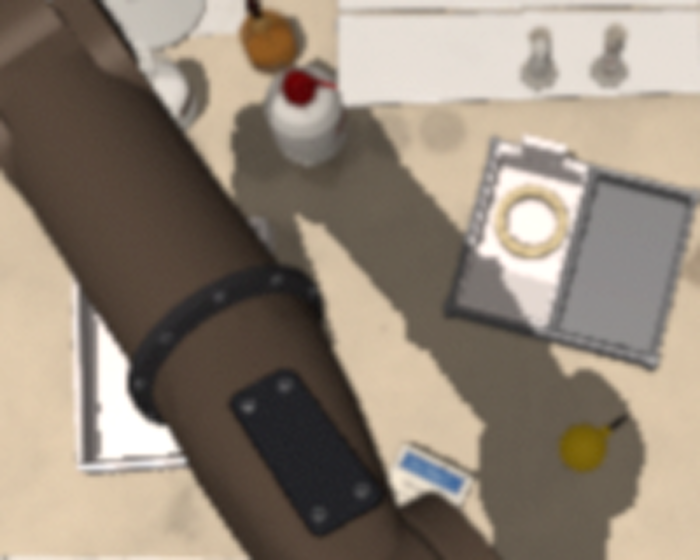

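Top view: the arm hides the bin, which is over the tray. The organiser's right bay is empty, the tape bin is in place, and the wash bottle stands clear at about (305,115). I'll tip it gradually.

Emit:
move_arm([
  {"dx": 0.002,"dy": 0.004,"dz": 0,"ax": 0.3,"ay": -0.9,"az": 0},
  {"dx": 0.005,"dy": 0.009,"dz": 0,"ax": 0.9,"ay": -2.3,"az": 0},
  {"dx": 0.009,"dy": 0.014,"dz": 0,"ax": 1.5,"ay": -4,"az": 0},
  {"dx": 0.013,"dy": 0.02,"dz": 0,"ax": 2.2,"ay": -6,"az": 0},
  {"dx": 0.017,"dy": 0.026,"dz": 0,"ax": 3,"ay": -8,"az": 0},
  {"dx": 0.021,"dy": 0.032,"dz": 0,"ax": 3.7,"ay": -10,"az": 0},
  {"dx": 0.025,"dy": 0.038,"dz": 0,"ax": 4.5,"ay": -12,"az": 0},
  {"dx": 0.029,"dy": 0.043,"dz": 0,"ax": 5.2,"ay": -14,"az": 0},
  {"dx": 0.032,"dy": 0.048,"dz": 0,"ax": 6,"ay": -16,"az": 0},
  {"dx": 0.034,"dy": 0.051,"dz": 0,"ax": 6.6,"ay": -17.7,"az": 0},
  {"dx": 0.036,"dy": 0.053,"dz": 0,"ax": 7,"ay": -18.7,"az": 0},
  {"dx": 0.036,"dy": 0.053,"dz": 0,"ax": 7,"ay": -18.7,"az": 0},
])

```text
time_s: 7.38
tcp_pos: [0.6363, 0.26, 0.2631]
tcp_rot: [0.564, 0.807, 0.143, 0.099]
contact_force: [-0.2, -1.5, -1.9]
width: 0.075
grip_force: 88.1
```

Run:
```python
from h import *
s=telemetry.sense(); print(s["tcp_pos"],s["tcp_rot"],s["q"],s["contact_force"])
```

```text
[0.63627558 0.25998899 0.26313378] [0.56449113 0.80694102 0.14273017 0.09911635] [-0.10428106  0.37885351 -0.52363522  1.68208097  0.35950809  0.8098957
 -0.42234403] [-0.22046952 -1.49157157 -1.91579279]
```

Emit:
move_arm([
  {"dx": -0.002,"dy": 0,"dz": 0,"ax": 0.8,"ay": -2,"az": 0},
  {"dx": -0.004,"dy": 0,"dz": 0,"ax": 1.7,"ay": -4.5,"az": 0},
  {"dx": -0.006,"dy": 0,"dz": 0,"ax": 2.7,"ay": -7.2,"az": 0},
  {"dx": -0.008,"dy": 0,"dz": 0,"ax": 3.8,"ay": -10,"az": 0},
  {"dx": -0.01,"dy": 0,"dz": 0,"ax": 5,"ay": -13.2,"az": 0},
  {"dx": -0.012,"dy": 0,"dz": 0,"ax": 6.2,"ay": -16.5,"az": 0},
  {"dx": -0.014,"dy": 0,"dz": 0,"ax": 7.4,"ay": -19.7,"az": 0},
  {"dx": -0.016,"dy": 0,"dz": 0,"ax": 8.6,"ay": -23,"az": 0},
  {"dx": -0.018,"dy": 0,"dz": 0,"ax": 9.7,"ay": -26,"az": 0},
  {"dx": -0.02,"dy": 0,"dz": 0,"ax": 10.5,"ay": -28,"az": 0},
  {"dx": -0.02,"dy": 0,"dz": 0,"ax": 10.5,"ay": -28,"az": 0},
])

```text
time_s: 8.3
tcp_pos: [0.6266, 0.2482, 0.2632]
tcp_rot: [0.534, 0.75, 0.31, 0.237]
contact_force: [-0.4, -0.6, -0.7]
width: 0.077
grip_force: 88.5
```

Run:
```python
from h import *
from scipy.spatial.transform import Rotation as Ro
s=telemetry.sense(); M=Ro.from_quat(s["tcp_rot"]).as_matrix(); print(s["tcp_pos"],np.degrees(np.arccos(-M[2,2])),np.round(s["q"],3),s["contact_force"])
im=cams.get_image("scene")[:,:,::-1]; cv2.imwrite("pics/s3.png",cv2.resize(np.clip(im[140:300,90:250].astype(float)*1.5,0,255).astype(np.uint8),None,fx=3.5,fy=3.5,interpolation=cv2.INTER_CUBIC))
```

```text
[0.62656952 0.24821775 0.26323537] 45.939127452594974 [-0.447  0.198 -0.124  2.156  1.558  0.209 -1.696] [-0.40627926 -0.63097874 -0.73359578]
```

View pics/s3.png

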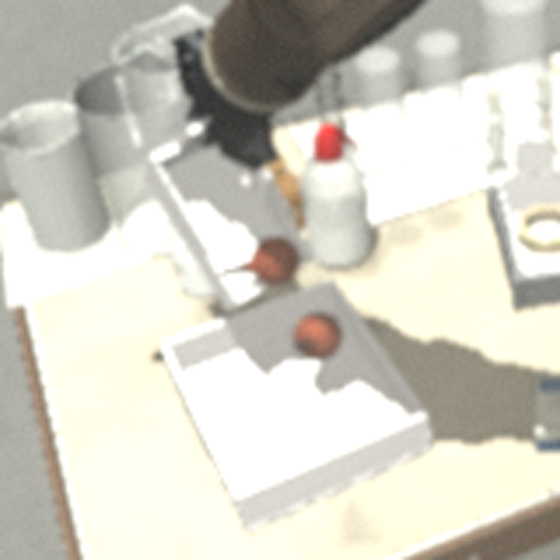

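One bulb is in the tray at (317,334); the other is at the lip at (274,260), just behind the tray's back rim. The tilt stalled at 46° near the wrist singularity, so I'll move the lip a bit further over the tray and keep tilting.

Emit:
move_arm([
  {"dx": -0.005,"dy": 0,"dz": 0,"ax": 0.5,"ay": -1.5,"az": 0},
  {"dx": -0.01,"dy": 0,"dz": 0,"ax": 1.2,"ay": -3,"az": 0},
  {"dx": -0.015,"dy": 0,"dz": 0,"ax": 1.8,"ay": -5,"az": 0},
  {"dx": -0.02,"dy": 0,"dz": 0,"ax": 2.5,"ay": -7,"az": 0},
  {"dx": -0.02,"dy": 0,"dz": 0,"ax": 3,"ay": -8.5,"az": 0},
  {"dx": -0.02,"dy": 0,"dz": 0,"ax": 3.5,"ay": -10,"az": 0},
  {"dx": -0.02,"dy": 0,"dz": 0,"ax": 3.5,"ay": -10,"az": 0},
  {"dx": -0.02,"dy": 0,"dz": 0,"ax": 3.5,"ay": -10,"az": 0},
  {"dx": -0.02,"dy": 0,"dz": 0,"ax": 3.5,"ay": -10,"az": 0},
])

```text
time_s: 9.1
tcp_pos: [0.6068, 0.2483, 0.263]
tcp_rot: [0.512, 0.717, 0.377, 0.284]
contact_force: [0.5, 1.3, -0.7]
width: 0.079
grip_force: 88.6
```

Run:
```python
from h import *
from scipy.spatial.transform import Rotation as Ro
s=telemetry.sense(); M=Ro.from_quat(s["tcp_rot"]).as_matrix(); print(s["tcp_pos"],np.degrees(np.arccos(-M[2,2])),M[:,0].round(2),np.round(s["q"],3),s["contact_force"])
im=cams.get_image("scene")[:,:,::-1]; cv2.imwrite("pics/s4.png",cv2.resize(np.clip(im[140:300,90:250].astype(float)*1.5,0,255).astype(np.uint8),None,fx=3.5,fy=3.5,interpolation=cv2.INTER_CUBIC))
```

```text
[0.60677576 0.24832992 0.26302924] 56.38168489711231 [-0.31  0.95 -0.02] [-0.271  0.223 -0.388  2.324  2.374  0.49  -2.534] [ 0.54298878  1.33086588 -0.72571324]
```

View pics/s4.png

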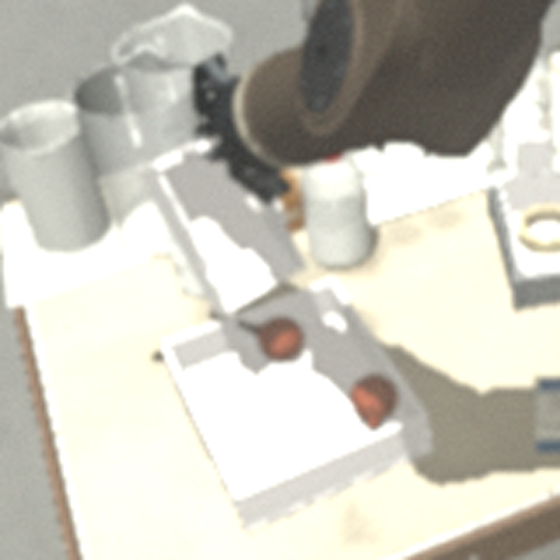

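Both bulbs are in the tray, at (282,338) and (374,400), and the bin is empty. I'll lift a little and tilt back.

Emit:
move_arm([
  {"dx": 0.003,"dy": 0,"dz": 0.01,"ax": 0,"ay": 0,"az": 0},
  {"dx": 0.006,"dy": 0,"dz": 0.02,"ax": -1,"ay": 3,"az": 0},
  {"dx": 0.01,"dy": 0,"dz": 0.03,"ax": -2,"ay": 6,"az": 0},
  {"dx": 0.015,"dy": 0,"dz": 0.035,"ax": -3.5,"ay": 9.5,"az": 0},
  {"dx": 0.02,"dy": 0,"dz": 0.04,"ax": -5,"ay": 13,"az": 0},
  {"dx": 0.02,"dy": 0,"dz": 0.04,"ax": -6,"ay": 16,"az": 0},
  {"dx": 0.02,"dy": 0,"dz": 0.04,"ax": -7,"ay": 19,"az": 0},
  {"dx": 0.02,"dy": 0,"dz": 0.04,"ax": -8,"ay": 22,"az": 0},
  {"dx": 0.02,"dy": 0,"dz": 0.04,"ax": -9.5,"ay": 25.5,"az": 0},
  {"dx": 0.02,"dy": 0,"dz": 0.04,"ax": -10.8,"ay": 29,"az": 0},
  {"dx": 0.02,"dy": 0,"dz": 0.04,"ax": -12,"ay": 32,"az": 0},
  {"dx": 0.02,"dy": 0,"dz": 0.04,"ax": -12.6,"ay": 33.7,"az": 0},
])

```text
time_s: 10.15
tcp_pos: [0.6235, 0.2519, 0.3035]
tcp_rot: [0.563, 0.794, 0.171, 0.155]
contact_force: [1.6, -0.5, -1.9]
width: 0.078
grip_force: 88.4
```

```bash
cat >> h.py <<'E'
def st():
    from scipy.spatial.transform import Rotation as Ro
    s=telemetry.sense(); M=Ro.from_quat(s["tcp_rot"]).as_matrix(); yaw=np.arctan2(-M[0,0],M[1,0])
    U=Ro.from_euler("z",yaw).as_matrix()@np.array([[0,1,0],[1,0,0],[0,0,-1]])  # upright tool pose of the bin
    print(np.round(s["tcp_pos"],4),"tilt",np.degrees(np.arccos(-M[2,2])).round(2),"yaw",np.degrees(yaw).round(2),"to upright",Ro.from_matrix(U@M.T).as_rotvec(degrees=True).round(2),np.round(s["q"],3),np.round(s["contact_force"],1),s["time_s"])
E
python3 -c "
from h import *
st()"
```

```text
[0.6235 0.2519 0.3035] tilt 26.69 yaw 18.64 to upright [-5.64 26.09 -0.71] [-0.236  0.252 -0.377  1.773  0.385  0.726 -0.48 ] [ 1.6 -0.5 -1.9] 10.15
```

Emit:
move_arm([
  {"dx": 0,"dy": 0,"dz": 0,"ax": 0,"ay": 0,"az": 0},
  {"dx": 0,"dy": 0,"dz": 0,"ax": 0,"ay": 0,"az": 0},
  {"dx": 0,"dy": 0,"dz": 0,"ax": 0,"ay": 0,"az": 0},
])

```text
time_s: 10.4
tcp_pos: [0.6265, 0.2483, 0.3023]
tcp_rot: [0.565, 0.791, 0.172, 0.16]
contact_force: [-0.9, -0.5, -1.5]
width: 0.079
grip_force: 88.5
```

```bash
python3 -c "
from h import *
st()"
```

```text
[0.6265 0.2483 0.3023] tilt 27.13 yaw 18.11 to upright [-5.26 26.61 -0.78] [-0.236  0.252 -0.373  1.779  0.4    0.718 -0.497] [-0.9 -0.5 -1.5] 10.4
```

Emit:
move_arm([
  {"dx": 0,"dy": -0.005,"dz": 0,"ax": -0.6,"ay": 3,"az": -0.1},
  {"dx": -0.003,"dy": -0.015,"dz": 0,"ax": -1.6,"ay": 8,"az": -0.2},
  {"dx": -0.007,"dy": -0.03,"dz": 0,"ax": -2.6,"ay": 13.3,"az": -0.4},
  {"dx": -0.014,"dy": -0.05,"dz": 0,"ax": -3.6,"ay": 18.3,"az": -0.6},
  {"dx": -0.021,"dy": -0.075,"dz": 0,"ax": -4.6,"ay": 23.2,"az": -0.7},
  {"dx": -0.029,"dy": -0.1,"dz": 0,"ax": -5.26,"ay": 26.6,"az": -0.8},
  {"dx": -0.037,"dy": -0.13,"dz": 0,"ax": -5.26,"ay": 26.6,"az": -0.8},
  {"dx": -0.046,"dy": -0.16,"dz": 0,"ax": -5.26,"ay": 26.6,"az": -0.8},
  {"dx": -0.054,"dy": -0.19,"dz": 0,"ax": -5.26,"ay": 26.6,"az": -0.8},
  {"dx": -0.06,"dy": -0.21,"dz": 0,"ax": -5.26,"ay": 26.6,"az": -0.8},
  {"dx": -0.064,"dy": -0.22,"dz": 0,"ax": -5.26,"ay": 26.6,"az": -0.8},
  {"dx": -0.064,"dy": -0.22,"dz": 0,"ax": -5.26,"ay": 26.6,"az": -0.8},
])

```text
time_s: 11.4
tcp_pos: [0.5611, 0.0255, 0.3021]
tcp_rot: [0.589, 0.808, -0.002, 0.0]
contact_force: [-0.7, 0.1, -1.9]
width: 0.08
grip_force: 88.5
```

```bash
python3 -c "
from h import *
st()"
```

```text
[0.5611 0.0255 0.3021] tilt 0.23 yaw 17.88 to upright [ 0.21 -0.1   0.  ] [ 0.128  0.311 -0.36   1.597  0.117  1.257  0.06 ] [-0.7  0.1 -1.9] 11.4
```

Emit:
move_arm([
  {"dx": -0.004,"dy": -0.015,"dz": 0,"ax": 0,"ay": 0,"az": -1},
  {"dx": -0.011,"dy": -0.04,"dz": 0,"ax": 0,"ay": 0,"az": -2.5},
  {"dx": -0.02,"dy": -0.07,"dz": 0,"ax": 0,"ay": 0,"az": -4.5},
  {"dx": -0.029,"dy": -0.1,"dz": 0,"ax": 0,"ay": 0,"az": -6.5},
  {"dx": -0.038,"dy": -0.13,"dz": 0,"ax": 0,"ay": 0,"az": -8.5},
  {"dx": -0.047,"dy": -0.165,"dz": 0,"ax": 0,"ay": 0,"az": -10.5},
  {"dx": -0.057,"dy": -0.2,"dz": 0,"ax": 0,"ay": 0,"az": -12.5},
  {"dx": -0.067,"dy": -0.235,"dz": 0,"ax": 0,"ay": 0,"az": -14.5},
  {"dx": -0.076,"dy": -0.265,"dz": 0,"ax": 0,"ay": 0,"az": -16.5},
  {"dx": -0.083,"dy": -0.285,"dz": 0,"ax": 0,"ay": 0,"az": -18},
  {"dx": -0.085,"dy": -0.295,"dz": 0,"ax": 0,"ay": 0,"az": -18},
  {"dx": -0.085,"dy": -0.295,"dz": 0,"ax": 0,"ay": 0,"az": -18},
])

```text
time_s: 12.4
tcp_pos: [0.4766, -0.2677, 0.3023]
tcp_rot: [0.707, 0.707, -0.001, -0.001]
contact_force: [0.5, 0.9, -1.5]
width: 0.079
grip_force: 88.5
```

Emit:
move_arm([
  {"dx": 0,"dy": 0,"dz": -0.01,"ax": 0,"ay": 0,"az": 0},
  {"dx": 0,"dy": 0,"dz": -0.03,"ax": 0,"ay": 0,"az": 0},
  {"dx": 0,"dy": 0,"dz": -0.055,"ax": 0,"ay": 0,"az": 0},
  {"dx": 0,"dy": 0,"dz": -0.08,"ax": 0,"ay": 0,"az": 0},
  {"dx": 0,"dy": 0,"dz": -0.105,"ax": 0,"ay": 0,"az": 0},
  {"dx": 0,"dy": 0,"dz": -0.13,"ax": 0,"ay": 0,"az": 0},
  {"dx": 0,"dy": 0,"dz": -0.155,"ax": 0,"ay": 0,"az": 0},
  {"dx": 0,"dy": 0,"dz": -0.175,"ax": 0,"ay": 0,"az": 0},
  {"dx": 0,"dy": 0,"dz": -0.185,"ax": 0,"ay": 0,"az": 0},
  {"dx": 0,"dy": 0,"dz": -0.19,"ax": 0,"ay": 0,"az": 0},
  {"dx": 0,"dy": 0,"dz": -0.19,"ax": 0,"ay": 0,"az": 0},
])

```text
time_s: 13.32
tcp_pos: [0.4773, -0.2644, 0.1119]
tcp_rot: [0.705, 0.709, -0.0, -0.002]
contact_force: [-0.2, 0.2, -1.8]
width: 0.076
grip_force: 88.5
```

Run:
```python
from h import *
st()
im=cams.get_image("scene")[:,:,::-1]; cv2.imwrite("pics/s5.png",cv2.resize(np.clip(im[130:300,110:390].astype(float)*1.5,0,255).astype(np.uint8),None,fx=2.8,fy=2.8,interpolation=cv2.INTER_CUBIC))
```

```text
[ 0.4773 -0.2644  0.1119] tilt 0.26 yaw 0.32 to upright [-0.16 -0.21 -0.  ] [ 0.527  0.45  -0.16   1.891  0.094  0.813  0.324] [-0.2  0.2 -1.8] 13.3167
```

View pics/s5.png

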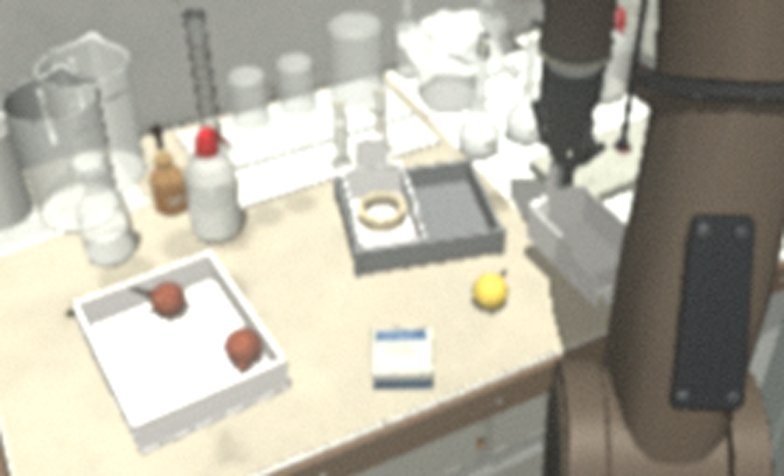

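Both bulbs are still in the tray at (168,299) and (243,348). The other bin, the bottles and the card box haven't moved. The bin hangs level over the free bench, about 39 mm up, so I'll set it down slowly.

Emit:
move_arm([
  {"dx": 0,"dy": 0,"dz": -0.006,"ax": 0,"ay": 0,"az": 0},
  {"dx": 0,"dy": 0,"dz": -0.012,"ax": 0,"ay": 0,"az": 0},
  {"dx": 0,"dy": 0,"dz": -0.018,"ax": 0,"ay": 0,"az": 0},
  {"dx": 0,"dy": 0,"dz": -0.024,"ax": 0,"ay": 0,"az": 0},
  {"dx": 0,"dy": 0,"dz": -0.029,"ax": 0,"ay": 0,"az": 0},
  {"dx": 0,"dy": 0,"dz": -0.033,"ax": 0,"ay": 0,"az": 0},
  {"dx": 0,"dy": 0,"dz": -0.036,"ax": 0,"ay": 0,"az": 0},
  {"dx": 0,"dy": 0,"dz": -0.037,"ax": 0,"ay": 0,"az": 0},
  {"dx": 0,"dy": 0,"dz": -0.037,"ax": 0,"ay": 0,"az": 0},
])

```text
time_s: 14.12
tcp_pos: [0.4769, -0.2659, 0.0754]
tcp_rot: [0.706, 0.708, -0.0, -0.002]
contact_force: [0.3, 1.2, -1.1]
width: 0.073
grip_force: 88.6
```

```bash
python3 -c "
from h import *
st()"
```

```text
[ 0.4769 -0.2659  0.0754] tilt 0.21 yaw 0.19 to upright [-0.11 -0.18 -0.  ] [ 0.523  0.499 -0.152  1.922  0.108  0.732  0.312] [ 0.3  1.2 -1.1] 14.1167
```

Emit:
move_arm([
  {"dx": 0,"dy": 0,"dz": -0.001,"ax": 0,"ay": 0,"az": 0},
  {"dx": 0,"dy": 0,"dz": -0.002,"ax": 0,"ay": 0,"az": 0},
  {"dx": 0,"dy": 0,"dz": -0.003,"ax": 0,"ay": 0,"az": 0},
  {"dx": 0,"dy": 0,"dz": -0.003,"ax": 0,"ay": 0,"az": 0},
])

```text
time_s: 14.45
tcp_pos: [0.4772, -0.266, 0.0728]
tcp_rot: [0.706, 0.708, -0.0, -0.001]
contact_force: [-0.1, 0.1, -1.1]
width: 0.079
grip_force: 88.7
```

Emit:
move_arm([
  {"dx": 0,"dy": 0,"dz": -0.001,"ax": 0,"ay": 0,"az": 0},
  {"dx": 0,"dy": 0,"dz": -0.002,"ax": 0,"ay": 0,"az": 0},
  {"dx": 0,"dy": 0,"dz": -0.002,"ax": 0,"ay": 0,"az": 0},
])

```text
time_s: 14.7
tcp_pos: [0.4777, -0.2662, 0.0726]
tcp_rot: [0.706, 0.708, -0.0, -0.001]
contact_force: [-5.3, 2.7, 20.4]
width: 0.08
grip_force: 92.0
```

The bin is on the bench. I'll back off 1 mm, release and retreat upward.

Emit:
move_arm([
  {"dx": 0,"dy": 0,"dz": 0.0015,"ax": 0,"ay": 0,"az": 0},
  {"dx": 0,"dy": 0,"dz": 0.0015,"ax": 0,"ay": 0,"az": 0},
])

```text
time_s: 14.87
tcp_pos: [0.4774, -0.2661, 0.0727]
tcp_rot: [0.706, 0.708, -0.0, -0.001]
contact_force: [1.0, 0.4, -1.3]
width: 0.076
grip_force: 88.5
```

Emit:
move_arm([
  {"dx": 0,"dy": 0,"dz": 0,"ax": 0,"ay": 0,"az": 0},
  {"dx": 0,"dy": 0,"dz": 0,"ax": 0,"ay": 0,"az": 0},
  {"dx": 0,"dy": 0,"dz": 0,"ax": 0,"ay": 0,"az": 0},
  {"dx": 0,"dy": 0,"dz": 0,"ax": 0,"ay": 0,"az": 0},
  {"dx": 0,"dy": 0,"dz": 0,"ax": 0,"ay": 0,"az": 0},
  {"dx": 0,"dy": 0,"dz": 0,"ax": 0,"ay": 0,"az": 0},
], jaw=0.2)

```text
time_s: 15.37
tcp_pos: [0.477, -0.266, 0.0721]
tcp_rot: [0.706, 0.708, -0.0, -0.002]
contact_force: [0.1, 0.3, 0.5]
width: 0.403
grip_force: 0.0
```

Emit:
move_arm([
  {"dx": 0,"dy": 0,"dz": 0.01,"ax": 0,"ay": 0,"az": 0},
  {"dx": 0,"dy": 0,"dz": 0.025,"ax": 0,"ay": 0,"az": 0},
  {"dx": 0,"dy": 0,"dz": 0.045,"ax": 0,"ay": 0,"az": 0},
  {"dx": 0,"dy": 0,"dz": 0.07,"ax": 0,"ay": 0,"az": 0},
  {"dx": 0,"dy": 0,"dz": 0.1,"ax": 0,"ay": 0,"az": 0},
  {"dx": 0,"dy": 0,"dz": 0.13,"ax": 0,"ay": 0,"az": 0},
  {"dx": 0,"dy": 0,"dz": 0.15,"ax": 0,"ay": 0,"az": 0},
  {"dx": 0,"dy": 0,"dz": 0.16,"ax": 0,"ay": 0,"az": 0},
  {"dx": 0,"dy": 0,"dz": 0.16,"ax": 0,"ay": 0,"az": 0},
  {"dx": 0,"dy": 0,"dz": 0.16,"ax": 0,"ay": 0,"az": 0},
])

```text
time_s: 16.2
tcp_pos: [0.4769, -0.2659, 0.232]
tcp_rot: [0.706, 0.708, -0.0, -0.001]
contact_force: [-0.0, 0.3, -0.7]
width: 0.4
grip_force: 0.0
```

Run:
```python
from h import *
st()
im=cams.get_image("scene")[:,:,::-1]; cv2.imwrite("pics/s6.png",cv2.resize(np.clip(im[130:300,110:390].astype(float)*1.5,0,255).astype(np.uint8),None,fx=2.8,fy=2.8,interpolation=cv2.INTER_CUBIC))
```

```text
[ 0.4769 -0.2659  0.232 ] tilt 0.17 yaw 0.19 to upright [-0.09 -0.15 -0.  ] [ 0.54   0.318 -0.167  1.753  0.058  1.079  0.356] [-0.   0.3 -0.7] 16.2
```

View pics/s6.png

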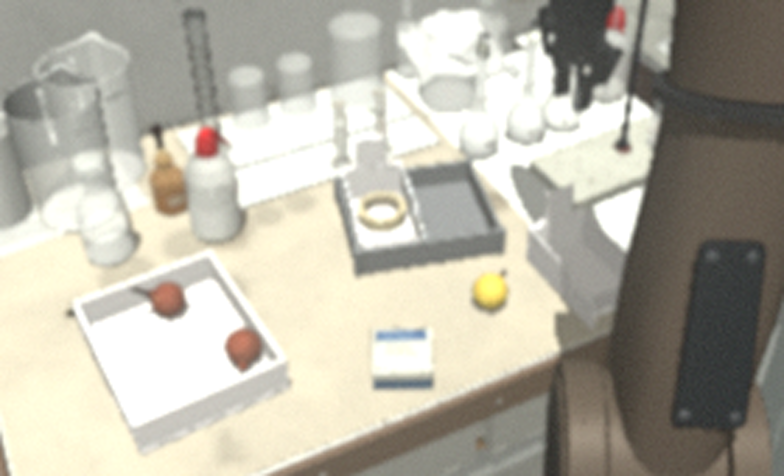

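The bin stands upright on the bench at about (580,260), the gripper is clear of it, both bulbs are in the tray, and everything else is in place. I'm handing in.

```bash
python3 -c "
from h import *
print(ticket.hand_in())"
```

```text
the job is handed in; nothing more can be done
None
```

The job is handed in, with no verdict returned: both bulbs are in the tray, the empty bin stands upright on the bare bench, and the other bin, bottles and card box look unmoved in the last picture.

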